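# Feel washed printing blocks for damp and set the damp ones drying

## Robot

A 6-joint arm with a two-finger parallel gripper is mounted at the origin on the work surface. World frame = base frame: x ahead of the robot, y to its left, z up, the work surface at z = 0. Lengths are in m, angles in rad, forces in N, time in s.
With the tool pointing down it reaches from about 0.275 to 0.875 m from the base axis. Payload 12.5 kg.
Tool frame: the origin (TCP) lies on the centre line of the jaws, within the pads' length; the fingertips stand r.finger_overhang ahead of it and the grasp point (between the pads) lies 3 mm ahead of it (r.finger_overhang is the distance from the TCP to the fingertips, in m); z points along the fingers, y is the line along which they close (so a half turn about z gives the same grasp; the last joint's range is limited). The gripper opens to 85 mm and grips with 20 to 120 N. Pads are 22 mm wide; open, the fingers measure 114 mm over their backs; the gripper's body (76 mm by 85 mm) begins 54 mm behind the grasp point. The pads swing forward as they close: fully open they stand 13 mm farther back than shut.
Start: joints at [1.219, 0.351, 1.652, -0, 1.139, -0.085], TCP at [0.145, 0.531, 0.253] pointing down, gripper open.
Joint ranges: [-2.75, 2.75], [-0.79, 2.1], [0.01, 2.65], [-1.57, 4.71], [0.07, 3.14], [-2.87, 2.87]. Speed limits (rad/s): [2.22, 2.22, 2.79, 3.14, 3.14, 3.14].

## Interface

Orientations are given as a unit quaternion [x, y, z, w].
In Python, from cell import r, optics gives the robot as it stands. The module is installed in compiled form; this text tells all that it offers. Calls block until the motion is done:
- r.move_to(position, orientation): joint-space move of the TCP to a pose.
- r.move_linear(position, rot=None, vel=0.15): straight line of the TCP; rot=None keeps the orientation; vel is the mean speed in m/s.
- r.set_joints(angles): joint-space move.
- r.set_gripper(opening, squeeze=None): opening from 0.0 (shut) to 1.0 (fully open); squeeze is the grip in N (None keeps the last); returns when the fingers have stopped.
- r.sleep(seconds).
- r.inverse_kinematics(position, orientation): joint angles nearest the present ones, or None.
- optics.get_image(name): name is "side" or "top" or "wrist"; returns a dict with "pixels" (480x640x3 uint8, red, green, blue), "depth" (480x640 float32, m along the optical axis (not along the pixel's ray), 0 where there is no reading), "fx", "fy", "cx", "cy" (pixels), "camera_from_world" (4x4, takes a point from world to camera coordinates); the wrist camera has in their place "mount" (4x4, takes a point from camera to tool coordinates, whose origin is the TCP and whose axes are the flange's). Camera axes: x right, y down, z forward; pixel columns grow to the right and rows downward; lengths in m; the calibration is good to about 2 mm. A picture is of the moment at which its call begins: read the wrist's pose just before it.
A pose or a line that the arm cannot do raises r.PlanningError and nothing moves.
- r.hand_in(): hands the job in; it is judged then, once.
Readings, each from a call of its own:
- r.current_t(): time.
- r.current_q(): joint angles.
- r.current_qvel(): joint speeds.
- r.current_effort(): joint torques, N m.
- r.current_tool_pos(): TCP position.
- r.current_ee_rot(): TCP orientation.
- r.current_contact_force(): force on the tool from outside, world axes, zero at the start.
- r.current_torque(): the same for the moment, N m.
- r.current_opening(): opening from 0.0 (shut) to 1.0 (fully open).
- r.current_finger_force(): force on a finger pad.
Only numpy, scipy, OpenCV 4.12 (cv2) and the standard library are available. Lean on these libraries where they do the work, as an engineer would, in place of code of your own. Each camera call takes 0.05 s, during which the arm holds its last target. There are 200 camera calls.

## Task

The washed printing blocks on the plywood board look alike, but some are still wet through: find out which by tipping them up slightly at one end to feel their weight. Put the damp ones, those over about 450 g, flat on the dryer's ribbed plate, side by side, and let the lighter, dry ones stay lying on the board. Once every damp block is on the plate, turn the sunken timer knob clockwise until its white pointer is at the green mark; leave the jar, bowl and brush alone.

Things in the scene. Friction and masses are not known exactly. Their poses are not given: they have to be found in the camera images.
- block_a: wooden printing block, all alike: body 130 (x) x 76 (y) x 48 high, carved face down; on its back a pale handle along x: flat-sided middle 50 (x) x 20 (y), 48 to 83 above the underside, and a ball of 26 at each end, at x = +-44, z = 68. Loose; origin: centre of the underside, z up. 270 to 630 g by wetness, centre of mass midway along x, about 30 up; 400 to 500 g may count as either.
- block_b: wooden printing block, all alike: body 130 (x) x 76 (y) x 48 high, carved face down; on its back a pale handle along x: flat-sided middle 50 (x) x 20 (y), 48 to 83 above the underside, and a ball of 26 at each end, at x = +-44, z = 68. Loose; origin: centre of the underside, z up. 270 to 630 g by wetness, centre of mass midway along x, about 30 up; 400 to 500 g may count as either. May be absent.
- block_c: wooden printing block, all alike: body 130 (x) x 76 (y) x 48 high, carved face down; on its back a pale handle along x: flat-sided middle 50 (x) x 20 (y), 48 to 83 above the underside, and a ball of 26 at each end, at x = +-44, z = 68. Loose; origin: centre of the underside, z up. 270 to 630 g by wetness, centre of mass midway along x, about 30 up; 400 to 500 g may count as either. May be absent.
- block_d: wooden printing block, all alike: body 130 (x) x 76 (y) x 48 high, carved face down; on its back a pale handle along x: flat-sided middle 50 (x) x 20 (y), 48 to 83 above the underside, and a ball of 26 at each end, at x = +-44, z = 68. Loose; origin: centre of the underside, z up. 270 to 630 g by wetness, centre of mass midway along x, about 30 up; 400 to 500 g may count as either. May be absent.
- block_e: wooden printing block, all alike: body 130 (x) x 76 (y) x 48 high, carved face down; on its back a pale handle along x: flat-sided middle 50 (x) x 20 (y), 48 to 83 above the underside, and a ball of 26 at each end, at x = +-44, z = 68. Loose; origin: centre of the underside, z up. 270 to 630 g by wetness, centre of mass midway along x, about 30 up; 400 to 500 g may count as either. May be absent.
- board: fixed plywood draining board 320 (x) x 370 (y) x 12 thick, left or right of centre, on which the blocks lie at the start. Origin: centre of its underside
- dryer: fixed low bench dryer, 340 (x) x 300 (y): grey cabinet with a ribbed aluminium plate on its +x side and a blue control deck on its -x side, 115 deep (x), top 50 above the bench, with the timer knob in a round well. Origin: centre of its underside, on the bench
- plate (a point): centre of the top of the dryer's ribbed plate, 56 above the bench. The flat plate is 221 (x) x 296 (y), without a rim; room for four blocks laid with their length along y, two rows of two
- knob_grip (a point): on the vertical axis of the timer knob, mid-height of its bar grip, 39.5 above the bench; turns with the knob, x along the bar to its white pointer line. Bar 38 long x 12 wide x 20 high, top 2.5 below the deck, on a round skirt 40 in diameter whose top is 27.5 above the bench. The well is 90 in diameter and 30 deep, concentric
- green_mark (a point): green mark on the deck at the rim of the well, 50.5 from the knob's axis, where the white pointer must point
- timer (a joint): timer knob, rad, 0 = off (pointer to the red mark, dryer's +x), growing clockwise seen from above, 1.4 at the green mark, stop at 2.6; stays where left (friction about 0.04 N m)
- dye_jar: bystander: amber dye jar with white cap, 72 diameter x 100 high, loose. Origin: centre of underside
- paste_bowl: bystander: steel bowl 110 diameter x 50 high, loose. Origin: centre of underside
- brush: bystander: hand brush lying on the bench, loose
Mind the look-alikes: they are no part of the job. What is shaped like the block_e but pink is not meant. What is shaped like the block_b but blue is not meant.

How it is judged:
By the outcome, as a careful person would: the job done as asked, in the order asked, and still so for the second after the job is handed in, with the robot touching nothing.
Of block_b, block_c, block_d, block_e only 3 to 4 are there at a start; the rules pass over those that are not, and their reading is None.
At some moment in a run one of block_a, block_b, block_c, block_d, block_e may be knocked a few centimetres aside while the robot is not near it.
Once in a run the grip may slacken for a moment while it holds something.
It also fails if it takes over 210 s, if anything falls off the work surface, if the arm or the gripper's body presses on something with over 40 N, if the wrist force passes 120 N, or if a joint passes its speed limit or range.

## Working session

There is one attempt and no reset: what is moved stays moved. The work goes in short steps, each a Python script; the robot and the scene stay as the last script left them, time stands still between calls to the robot, and variables do not carry over. Pictures are saved under pics/ and viewed, at most 14 in all, crops included, and the job is handed in when it is done.

```bash
mkdir -p pics
python3 - <<'E'
from cell import r, optics
import cv2, numpy as np
for n in ("top","side"):
    im=optics.get_image(n); cv2.imwrite(f"pics/{n}0.png",im["pixels"][:,:,::-1])
    print(n,im["fx"],im["fy"],im["cx"],im["cy"]); print(np.round(im["camera_from_world"],4).tolist())
im=optics.get_image("wrist"); print(np.round(im["mount"],4).tolist(),im["fx"])
print(r.current_tool_pos(),r.current_ee_rot(),r.finger_overhang,r.current_contact_force(),r.current_t())
E
```

```text
top 455.28178735269506 455.28178735269506 316.7768864016748 236.32422964388192
[[-0.0209, -0.9996, -0.0171, 0.0168], [-0.9966, 0.0221, -0.0788, 0.5022], [0.0792, 0.0154, -0.9967, 1.4872], [0.0, 0.0, 0.0, 1.0]]
side 529.8304081115966 529.8304081115966 317.4593253085543 235.7894111118591
[[0.9991, -0.0422, -0.0106, -0.4924], [-0.0328, -0.5707, -0.8205, 0.0909], [0.0285, 0.8201, -0.5715, 1.3853], [0.0, 0.0, 0.0, 1.0]]
[[0.0009, -0.9475, -0.3197, 0.0818], [1.0, 0.0011, -0.0002, -0.0004], [0.0006, -0.3197, 0.9475, -0.1216], [0.0, 0.0, 0.0, 1.0]] 341.8781831640647
[0.14489543 0.53034379 0.2528935 ] [ 1.32992681e-01  9.91116924e-01 -4.24652416e-04 -9.41497702e-05] 0.022 [-0.40213094 -0.15434869 -0.09943411] 0.15
```

View pics/top0.png

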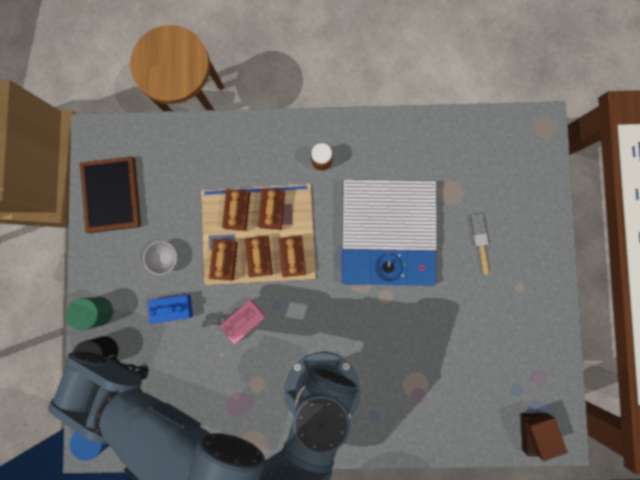

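View pics/side0.png

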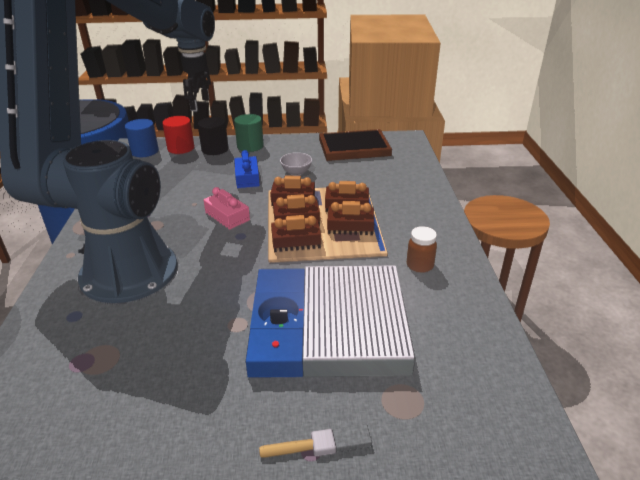

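The top view shows five blocks on the board: front row about (223,260), (259,256) and (292,255), back row (236,209) and (272,208). The dryer's plate is at about (390,215) and the knob at (389,266). The pink block at (242,322) and the blue one at (170,308) are decoys off the board.

```bash
cat > h.py <<'E'
from cell import r, optics
import cv2, numpy as np
from scipy.spatial.transform import Rotation as R
def cam(n):
    """image, world-from-camera"""
    if n=="wrist":
        p=np.array(r.current_tool_pos()); q=r.current_ee_rot()
        T=np.eye(4); T[:3,:3]=R.from_quat(q).as_matrix(); T[:3,3]=p
        im=optics.get_image(n); return im, T@im["mount"]
    im=optics.get_image(n); return im, np.linalg.inv(im["camera_from_world"])
def cloud(im,W):
    v,u=np.mgrid[:480,:640]; d=im["depth"]
    P=np.stack([(u-im["cx"])/im["fx"]*d,(v-im["cy"])/im["fy"]*d,d],-1)@W[:3,:3].T+W[:3,3]
    P[d<=0]=np.nan; return P
def ray(im,W,u,v,z):
    d=W[:3,:3]@np.array([(u-im["cx"])/im["fx"],(v-im["cy"])/im["fy"],1]); o=W[:3,3]
    return o+d*(z-o[2])/d[2]
def down(yaw): # tool z down, tool x along yaw (mod pi chosen by caller)
    return (R.from_euler('z',yaw)*R.from_euler('x',np.pi)).as_quat()
def handles(n="top",base=0.012,xr=(.2,.85),yr=(-.6,.7)):
    """pale handles, elongated blobs at base+.066...+.09: list of x,y,yaw,length,width,z"""
    im,W=cam(n); P=cloud(im,W)
    with np.errstate(invalid='ignore'):
        m=((P[...,2]>base+.062)&(P[...,2]<base+.10)&(P[...,0]>xr[0])&(P[...,0]<xr[1])&(P[...,1]>yr[0])&(P[...,1]<yr[1])).astype(np.uint8)
    k,L,S,C=cv2.connectedComponentsWithStats(m); out=[]
    for i in range(1,k):
        if S[i,4]<40: continue
        Q=P[L==i]; (c,s,_)=cv2.minAreaRect((Q[:,:2]*1000).astype(np.float32)),0,0
        (cx,cy),(w,h),a=c; a=np.radians(a if w>=h else a+90); a=(a+np.pi/2)%np.pi-np.pi/2
        out.append([cx/1000,cy/1000,a,max(w,h)/1000,min(w,h)/1000,np.median(Q[:,2])])
    return np.array(out)
E
python3 - <<'E'
from h import *
np.set_printoptions(precision=3,suppress=True)
print(handles())
im,W=cam("top");P=cloud(im,W)
for u,v in [(208,190),(310,275),(345,183),(434,183),(345,247),(434,247),(344,283),(435,283),(390,215),(389,262),(320,156),(159,257)]: print(u,v,P[v,u])
hsv=cv2.cvtColor(im["pixels"],cv2.COLOR_RGB2HSV)
m=cv2.inRange(hsv,(100,150,60),(125,255,255)); m[:,:330]=0;m[:,450:]=0; m[:230]=0;m[300:]=0
ys,xs=np.nonzero(m); print(cv2.minAreaRect(np.array([ray(im,W,u,v,.05)[:2]*1000 for u,v in zip(xs,ys)],np.float32)))
with np.errstate(invalid='ignore'): pm=(P[...,2]>.05)&(P[...,2]<.062)&(P[...,1]<-.03)&(P[...,1]>-.45)
pm&=(hsv[...,1]<60)
print(cv2.minAreaRect((P[pm][:,:2]*1000).astype(np.float32)), np.median(P[pm],0))
E
```

```text
[[ 0.759 -0.013 -0.84   0.065  0.062  0.099]
 [ 0.594  0.271 -0.12   0.111  0.023  0.091]
 [ 0.595  0.154 -0.083  0.111  0.023  0.091]
 [ 0.439  0.198  0.092  0.109  0.024  0.091]
 [ 0.438  0.088  0.093  0.112  0.023  0.092]
 [ 0.431  0.314 -0.117  0.112  0.024  0.091]
 [ 0.27   0.693 -0.001  0.057  0.014  0.095]
 [ 0.276  0.49  -1.45   0.109  0.022  0.08 ]
 [ 0.233  0.252 -0.879  0.105  0.021  0.081]]
208 190 [0.668 0.369 0.012]
310 275 [0.375 0.031 0.012]
345 183 [ 0.672 -0.09   0.056]
434 183 [ 0.665 -0.378  0.057]
345 247 [ 0.463 -0.085  0.054]
434 247 [ 0.457 -0.37   0.058]
344 283 [ 0.348 -0.079  0.052]
435 283 [ 0.34  -0.384 -0.006]
390 215 [ 0.563 -0.232  0.06 ]
389 262 [ 0.412 -0.226  0.047]
320 156 [ 0.752 -0.011  0.099]
159 257 [0.446 0.538 0.002]
((396.11224365234375, -222.81117248535156), (292.8810729980469, 106.7939682006836), 87.93611145019531)
((367.2165222167969, -209.88221740722656), (305.0206604003906, 630.4839477539062), 84.90493774414062) [ 0.563 -0.228  0.056]
```

```bash
cat >> h.py <<'E'
def sample(n=15):
    F=[];M=[]
    for _ in range(n): r.sleep(.03); F.append(r.current_contact_force()); M.append(r.current_torque())
    return np.mean(F,0),np.mean(M,0),np.std(F,0)[2]
def go(p,q,vel=.25):
    r.move_to(list(p),q)
def weigh(b,end):
    """tip block b=[x,y,a] at ball end (+1/-1 along a); returns mass estimates"""
    x,y,a=b[:3]; u=np.array([np.cos(a),np.sin(a)]); g=np.array([x,y])+end*.044*u
    q=down(a+np.pi); z=.012+.048+.0035+r.finger_overhang
    r.set_gripper(.7,20); go([*g,z+.05],q); r.move_linear([*g,z],vel=.1)
    r.sleep(.3); F0,M0,s=sample(); r.set_gripper(0.0,20); op=r.current_opening()
    res=[]
    for dz in (.010,.006):
        r.move_linear([*g,z+dz],vel=.02); r.sleep(.3); F,M,s2=sample(); f=F-F0; m=M-M0
        res.append((-f[2]/9.81*.109/.065, (m@np.array([-u[1],u[0],0]))*end, s2))
    r.move_linear([*g,z],vel=.02); r.set_gripper(.7); r.move_linear([*g,z+.05],vel=.15)
    return op,np.round(res,4).tolist()
E
python3 - <<'E'
from h import *
H=handles(xr=(.36,.7),yr=(.03,.4)); print(H.round(3))
b=H[np.argmin(abs(H[:,0]-.431)+abs(H[:,1]-.314))]
print(weigh(b,-1),r.current_t())
print(handles(xr=(.36,.7),yr=(.03,.4)).round(3))
E
```

```text
[[ 0.594  0.27  -0.097  0.112  0.025  0.091]
 [ 0.595  0.153 -0.07   0.11   0.024  0.091]
 [ 0.439  0.199  0.097  0.109  0.023  0.092]
 [ 0.438  0.088  0.088  0.112  0.023  0.091]
 [ 0.431  0.313 -0.105  0.112  0.023  0.091]]
(0.28708032334235367, [[0.406, -0.1665, 0.4445], [0.479, 0.0128, 0.4931]]) 7.8
[[ 0.594  0.27  -0.11   0.111  0.024  0.091]
 [ 0.594  0.154 -0.093  0.111  0.023  0.091]
 [ 0.439  0.199  0.092  0.109  0.024  0.091]
 [ 0.439  0.088  0.092  0.112  0.023  0.091]
 [ 0.445  0.31  -0.095  0.083  0.023  0.091]]
```

```bash
cat >> h.py <<'E'
def weigh(b,end,n=50):
    x,y,a=b[:3]; u=end*np.array([np.cos(a),np.sin(a),0]); g=np.array([x,y])+.044*u[:2]
    q=down(a+np.pi); z=.012+.048+.0035+r.finger_overhang
    r.set_gripper(.7,20); go([*g,z+.05],q); r.move_linear([*g,z],vel=.1)
    r.sleep(.3); F0,M0,s=sample(n); r.set_gripper(0.0,20); op=r.current_opening()
    v=np.cross(u,[0,0,1]); res=[]
    for dz in (.010,.006):
        r.move_linear([*g,z+dz],vel=.02); r.sleep(.2); F,M,_=sample(n); f=F-F0; m=M-M0
        t=dz/.106; lever=.109*np.cos(t)-.068*np.sin(t); cm=.065*np.cos(t)-.03*np.sin(t)
        rg=u*lever+np.array([0,0,.071+dz])
        full=(np.cross(rg,-f)-m)@v/(9.81*np.cross(u*cm,[0,0,1])@v)
        res.append((-f[2]*lever/cm/9.81, full, m@v, f@u))
    r.move_linear([*g,z],vel=.02); r.set_gripper(.7); r.move_linear([*g,z+.05],vel=.15)
    return round(op,3),np.round(res,3).tolist()
E
python3 - <<'E'
from h import *
H=np.array([[.594,.270,-.105],[.5945,.1535,-.082],[.439,.1985,.094],[.4385,.088,.091],[.431,.3135,-.114]])
for i,e in ((4,-1),(2,-1),(3,-1)): print(i,weigh(H[i],e),r.current_t())
H=handles(xr=(.36,.7),yr=(.03,.4)); print(H.round(3))
E
```

```text
4 (0.289, [[0.353, 0.167, 0.166, 0.662], [0.421, 0.382, -0.008, -0.41]]) 17.4417
2 (0.284, [[0.448, 0.148, 0.285, 1.269], [0.67, 0.674, -0.063, -0.794]]) 27.35
3 (0.286, [[0.509, 0.154, 0.358, 1.762], [0.771, 0.81, -0.069, -0.58]]) 37.2083
[[ 0.594  0.271 -0.108  0.111  0.023  0.091]
 [ 0.595  0.153 -0.075  0.111  0.025  0.091]
 [ 0.44   0.201  0.048  0.108  0.023  0.091]
 [ 0.473  0.092  0.014  0.036  0.022  0.089]
 [ 0.431  0.314 -0.115  0.112  0.024  0.091]]
```

```bash
cat >> h.py <<'E'
def weigh(b,end,n=50,L=.16):
    x,y,a=b[:3]; u=end*np.array([np.cos(a),np.sin(a),0]); g=np.array([x,y])+.044*u[:2]
    q=down(a+np.pi); z=.012+.048+.0035+r.finger_overhang
    r.set_gripper(.7,20); go([*g,z+.05],q); r.move_linear([*g,z],vel=.1)
    r.sleep(.3); F0,M0,s=sample(n); r.set_gripper(0.0,20); op=r.current_opening()
    v=np.cross(u,[0,0,1]); res=[]; g3=np.array([*g,z])
    for t in (.04,.08,.05):
        lever=.109*np.cos(t)-.068*np.sin(t); cm=.065*np.cos(t)-.03*np.sin(t); dz=.109*np.sin(t)+.068*np.cos(t)-.068
        r.move_linear((g3-u*(.109-lever)+[0,0,dz]).tolist(),vel=.02)
        if t==.04: continue
        r.sleep(.2); F,M,_=sample(n); f=F-F0; m=M-M0
        rg=u*lever+np.array([0,0,.071+dz+L])
        full=(np.cross(rg,-f)-m)@v/(9.81*cm)
        res.append((-f[2]*lever/cm/9.81, full, m@v, f@u))
    r.move_linear(g3.tolist(),vel=.02); r.set_gripper(.7); r.move_linear([*g,z+.05],vel=.15)
    return round(op,3),np.round(res,3).tolist()
E
python3 - <<'E'
from h import *
H=np.array([[.594,.270,-.105],[.5945,.1535,-.082],[.440,.2005,.048]])
for i in (2,1,0): print(i,weigh(H[i],-1),r.current_t())
H=handles(xr=(.36,.7),yr=(.03,.4)); print(H.round(3))
E
```

```text
2 (0.289, [[0.667, 0.534, 0.033, -0.2], [0.384, 0.49, 0.322, 1.641]]) 47.3167
1 (0.292, [[0.557, 0.426, 0.068, -0.05], [0.372, 0.389, 0.236, 1.042]]) 57.525
0 (0.284, [[0.505, 0.396, -0.0, -0.279], [0.321, 0.407, 0.205, 1.092]]) 67.5917
[[ 0.63   0.26   0.431  0.045  0.02   0.088]
 [ 0.594  0.152 -0.1    0.11   0.023  0.091]
 [ 0.439  0.2    0.054  0.109  0.023  0.091]
 [ 0.437  0.088  0.087  0.109  0.023  0.092]]
```

```bash
cat >> h.py <<'E'
OFF=.048+.004+r.finger_overhang
def plate():
    im,W=cam("top"); P=cloud(im,W)
    with np.errstate(invalid='ignore'): m=(abs(P[...,2]-.056)<.008)&(P[...,0]>.462)&(P[...,0]<.72)&(P[...,1]<-.04)&(P[...,1]>-.45)
    k,L,S,C=cv2.connectedComponentsWithStats(m.astype(np.uint8)); i=1+np.argmax(S[1:,4])
    return cv2.minAreaRect((P[L==i][:,:2]*1000).astype(np.float32))
def pick(b,base=.012,sq=80,tilt_end=None):
    x,y,a=b[:3]; q=down(a+np.pi); r.set_gripper(.7,20)
    go([x,y,base+OFF+.06],q); r.move_linear([x,y,base+OFF],vel=.1); r.sleep(.2); F0,_,_=sample(20)
    r.set_gripper(0.0,sq); op=r.current_opening(); r.move_linear([x,y,base+OFF+.035],vel=.08); r.sleep(.3)
    F,_,_=sample(40); return op,(F0-F)[2]/9.81
def place(x,y,yaw,base=.056,zc=.095):
    p=np.array(r.current_tool_pos()); q0=r.current_q()
    c=[(k,r.inverse_kinematics([x,y,zc+OFF],down(yaw+k))) for k in (0,np.pi)]
    k=min((k for k in c if k[1] is not None),key=lambda k:abs(k[1][5]-q0[5]))[0]
    r.move_linear([p[0],p[1],zc+OFF],vel=.1); q=down(yaw+k)
    r.move_linear([x,y,zc+OFF],rot=q,vel=.12); op=r.current_opening()
    r.move_linear([x,y,base+OFF+.001],vel=.06); r.sleep(.2); r.set_gripper(.6); r.move_linear([x,y,base+OFF+.06],vel=.15)
    return op
E
python3 - <<'E'
from h import *
print(plate())
H=handles(xr=(.36,.7),yr=(.03,.4)); b=H[np.argmin(np.hypot(H[:,0]-.437,H[:,1]-.088))]; print(b)
assert b[3]>.1
print(pick(b),r.current_t()); print(r.current_q())
E
```

```text
((567.2177734375, -228.03717041015625), (296.8853454589844, 220.63705444335938), 87.58708953857422)
[0.4370542  0.0881597  0.08756887 0.10918542 0.02296321 0.09170879]
(0.21911260296283622, np.float64(0.5919643871015037)) 73.1167
[ 9.45419611e-02  3.69903184e-01  2.02568141e+00 -2.50233718e-05
  7.46035217e-01 -1.56378699e+00]
```

```bash
cat >> h.py <<'E'
PC=np.array([.567,-.228]); PY=np.radians(-2.41)
def spot(i):
    s=[(.05,-.073),(-.05,-.073),(.05,.073),(-.05,.073)][i]; c,n=np.cos(PY),np.sin(PY)
    return PC[0]+c*s[0]-n*s[1],PC[1]+n*s[0]+c*s[1],PY+np.pi/2
E
python3 - <<'E'
from h import *
print(place(*spot(0)),r.current_t(),spot(0))
H=handles(xr=(.36,.7),yr=(.03,.4)); print(H.round(3)); b=H[np.argmin(np.hypot(H[:,0]-.439,H[:,1]-.2))]
print(handles(base=.056,xr=(.45,.7),yr=(-.4,-.05)).round(3))
assert b[3]>.1
print(pick(b),r.current_t())
E
```

```text
0.2232376329037889 79.4083 (np.float64(0.6138861229068424), np.float64(-0.3030379335987104), np.float64(1.5287338918218332))
[[ 0.594  0.27  -0.105  0.111  0.024  0.091]
 [ 0.595  0.153 -0.113  0.111  0.023  0.092]
 [ 0.44   0.201  0.063  0.109  0.023  0.091]
 [ 0.431  0.314 -0.103  0.112  0.025  0.091]]
[]
(0.22619727821932417, np.float64(0.5555731746282163)) 85.9833
```

```bash
cat >> h.py <<'E'
def heft(b,base=.012,n=60):
    x,y,a=b[:3]; q=down(a+np.pi); r.set_gripper(.7,20)
    go([x,y,base+OFF+.06],q); r.move_linear([x,y,base+OFF],vel=.1); r.sleep(.3); F0,_,_=sample(n)
    r.set_gripper(0.0,50); r.move_linear([x,y,base+OFF+.004],vel=.03); r.sleep(.3); F,_,_=sample(n)
    r.move_linear([x,y,base+OFF],vel=.03); r.set_gripper(.7,20); r.move_linear([x,y,base+OFF+.06],vel=.15)
    return (F0-F)[2]/9.81
E
python3 - <<'E'
from h import *
print(place(*spot(1)),r.current_t())
H=handles(xr=(.36,.7),yr=(.03,.4)); print(H.round(3)); 
for c in ((.595,.153),(.594,.27)):
    b=H[np.argmin(np.hypot(H[:,0]-c[0],H[:,1]-c[1]))]
    if b[3]>.1: print(heft(b),r.current_t())
print(handles(base=.056,xr=(.45,.7),yr=(-.4,-.05)).round(3))
im,W=cam("top"); cv2.imwrite("pics/top1.png",im["pixels"][100:340,120:480,::-1].repeat(2,0).repeat(2,1))
E
```

```text
0.21954810302970493 92.9083
[[ 0.594  0.27  -0.107  0.11   0.024  0.091]
 [ 0.594  0.152 -0.11   0.11   0.024  0.091]
 [ 0.431  0.313 -0.111  0.112  0.023  0.091]]
0.44793057723889707 102.2583
0.381675003027971 110.3917
[[ 0.612 -0.3    1.541  0.11   0.025  0.136]
 [ 0.513 -0.297  1.516  0.11   0.023  0.135]]
```

View pics/top1.png

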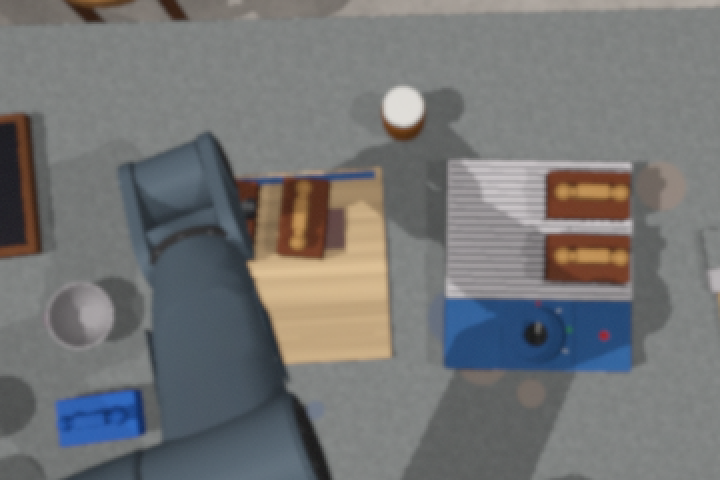

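The top view shows both damp blocks lying flat on the plate, at about (588,193) and (588,258) in the crop. The knob is at (537,332). I'll weigh the last block, then look at the knob from close by.

Run:
```python
from h import *
print(heft([.431,.3135,-.108],n=40),r.current_t())
im,W=cam("top"); k=ray(im,W,388.5,265.5,.0475); print(k)
r.set_gripper(.35,40)
r.move_to([k[0],k[1],.19],down(PY+np.pi)); r.sleep(.2)
im,W=cam("wrist"); P=cloud(im,W); cv2.imwrite("pics/w0.png",im["pixels"][:,:,::-1])
print(r.current_tool_pos(),r.current_q(),r.current_t()); np.savez("w0.npz",pix=im["pixels"],P=P,W=W,K=[im["fx"],im["fy"],im["cx"],im["cy"]])
```

```text
0.3216623392771369 117.4667
[ 0.40080931 -0.22371742  0.0475    ]
[ 0.40101589 -0.22338669  0.18996374] [-6.09728189e-01  2.71886900e-01  1.94239741e+00  3.27809188e-05
  9.27359958e-01 -2.13914770e+00] 120.1083
```

View pics/w0.png

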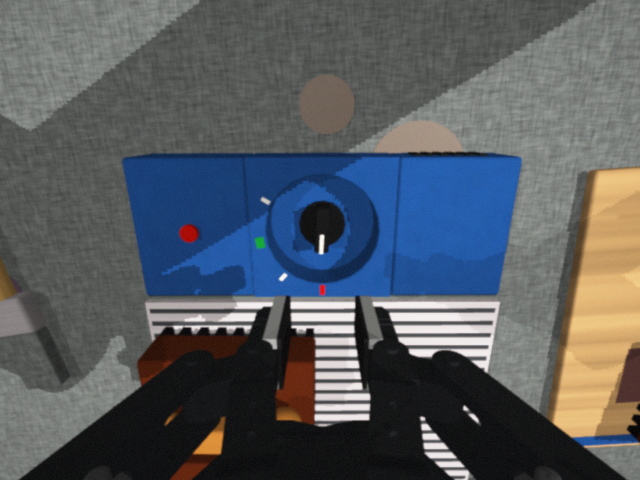

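The wrist view shows the pointer at (321,243), aimed at the red mark at (322,290). The green mark is at (260,243) and the well is centred at about (322,228).

Run:
```python
from h import *
d=np.load("w0.npz"); im=dict(zip(("fx","fy","cx","cy"),d["K"])); W=d["W"]; P=d["P"]; pix=d["pix"]
hsv=cv2.cvtColor(pix,cv2.COLOR_RGB2HSV); S=np.zeros((480,640),bool); S[160:296,200:440]=1
def cen(m): v,u=np.nonzero(m&S); return u.mean(),v.mean(),len(u)
g=cen((hsv[...,0]>45)&(hsv[...,0]<75)&(hsv[...,1]>120)); rd=cen(((hsv[...,0]<8)|(hsv[...,0]>172))&(hsv[...,1]>150)&(hsv[...,2]>100))
G=ray(im,W,*g[:2],.05); Rd=ray(im,W,*rd[:2],.05); print(g,rd,G,Rd)
with np.errstate(invalid='ignore'):
  z=P[...,2]; print("deck z",P[190,150],P[270,420])
  top=S&(z>.0425)&(z<.0525)&(hsv[...,2]<60)&(np.hypot(P[...,0]-.40,P[...,1]+.224)<.035); Q=P[top]; print("bar",len(Q),np.median(Q,0),cv2.minAreaRect((Q[:,:2]*1000).astype(np.float32)))
  wl=S&(z<.044)&(np.hypot(P[...,0]-.40,P[...,1]+.224)<.07)&(P[...,0]>.33); c=P[wl]; print("well",cv2.minEnclosingCircle((c[:,:2]*1000).astype(np.float32)))
# circle through G,R with r=.0505
mid=(G+Rd)[:2]/2; e=(Rd-G)[:2]; h=np.sqrt(.0505**2-(e@e)/4); n=np.array([-e[1],e[0]])/np.linalg.norm(e); print(mid+h*n,mid-h*n, np.linalg.norm(e), 2*.0505*np.sin(.7))
```

```text
(np.float64(259.72222222222223), np.float64(242.40277777777777), 72) (np.float64(321.7), np.float64(289.525), 40) [ 0.40443879 -0.27452477  0.05      ] [ 0.44842352 -0.22628495  0.05      ]
deck z [ 0.35882688 -0.35449369  0.04994559] [ 0.43324943 -0.14449793  0.05124861]
bar 537 [ 0.39186027 -0.22316066  0.04836723] ((396.55517578125, -224.0006866455078), (11.940997123718262, 37.111515045166016), 85.0466079711914)
well ((405.86627197265625, -224.35113525390625), 49.79596710205078)
[ 0.39795714 -0.22444245] [ 0.45490517 -0.27636726] 0.06528197698001834 0.06506598641100679
```

Run:
```python
from h import *
A=[.3977,-.2243]; np.set_printoptions(precision=3,suppress=True)
r.move_linear([*A,.12],vel=.1); r.move_linear([*A,.053],vel=.05); print(r.current_contact_force())
r.set_gripper(0,40); print(r.current_opening(),r.current_contact_force())
q=np.array(r.current_q())
for k in range(4):
    q[5]+=.35; r.set_joints(q.tolist()); r.sleep(.1)
print(r.current_q(),r.current_contact_force(),r.current_torque())
r.set_gripper(.35); r.move_linear([*A,.13],vel=.08)
q[5]-=1.4; r.move_to([*A,.19],down(PY+np.pi)); r.sleep(.2)
im,W=cam("wrist"); cv2.imwrite("pics/w1.png",im["pixels"][140:310,190:450,::-1].repeat(3,0).repeat(3,1))
pix=im["pixels"].astype(int); P=cloud(im,W); z=P[...,2]
with np.errstate(invalid='ignore'):
  m=(pix.min(-1)>150)&(np.hypot(P[...,0]-A[0],P[...,1]-A[1])<.026)
Q=P[m]; d=Q[:,:2].mean(0)-A; print(m.sum(),np.median(Q,0),"pointer angle",PY-np.arctan2(d[1],d[0]),r.current_t())
```

```text
[0.284 0.481 0.285]
0.12937150354976928 [-1.03   5.611  6.811]
[-0.616  0.52   2.026 -0.001  0.597 -0.746] [-7.284 -6.904  1.069] [-1.3    1.321 -0.059]
137 [ 0.397 -0.24   0.05 ] pointer angle 1.750097641905653 127.7917
```

View pics/w1.png

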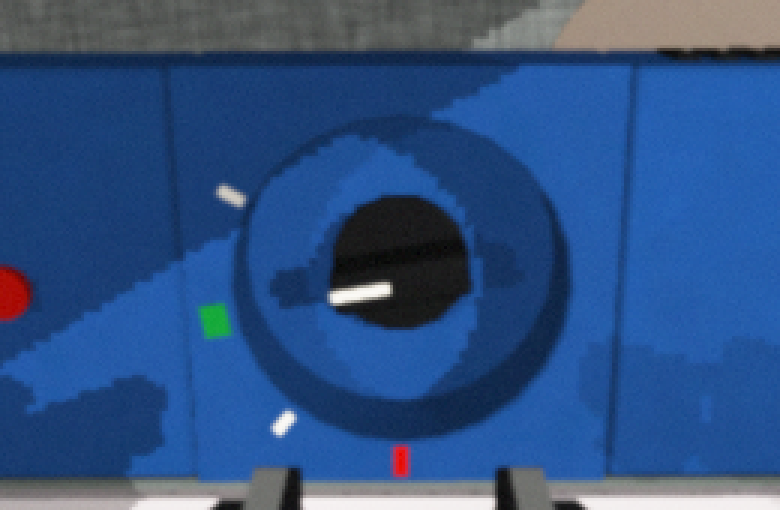

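The pointer runs from (390,288) to (330,298) in the crop, nearly at the green mark (215,320). I'll measure its direction accurately with a line fit.

```bash
cat >> h.py <<'E'
def pointer(save=None):
    im,W=cam("wrist"); pix=im["pixels"]; hsv=cv2.cvtColor(pix,cv2.COLOR_RGB2HSV); A=np.array([.3977,-.2243])
    if save: cv2.imwrite(save,pix[140:310,190:450,::-1].repeat(3,0).repeat(3,1))
    v,u=np.nonzero((pix.min(-1)>140)); X=np.array([ray(im,W,a,b,.0478)[:2] for a,b in zip(u,v)])
    X=X[np.hypot(*(X-A).T)<.027]; l=cv2.fitLine((X*1000).astype(np.float32),cv2.DIST_L2,0,.01,.01).ravel()
    d=l[:2]*np.sign(l[:2]@(X.mean(0)-A)); n=np.array([-d[1],d[0]])
    g=(hsv[...,0]>45)&(hsv[...,0]<75)&(hsv[...,1]>120); v,u=np.nonzero(g)
    G=np.array([ray(im,W,a,b,.05)[:2] for a,b in zip(u,v)]); G=G[np.hypot(*(G-A).T)<.07].mean(0)
    return dict(pt=PY-np.arctan2(d[1],d[0]), green=PY-np.arctan2(*(G-A)[::-1]), off=(A-l[2:]/1000)@n*1000, n=len(X), c=X.mean(0).round(4), G=G.round(4), R=np.hypot(*(G-A)))
E
python3 - <<'E'
from h import *
print(pointer())
E
```

```text
{'pt': np.float64(1.4048629717762786), 'green': np.float64(1.3962414620122794), 'off': np.float64(0.08702949917677041), 'n': 89, 'c': array([ 0.399 , -0.2353]), 'G': array([ 0.4044, -0.2746]), 'R': np.float64(0.05071118001917145)}
```

Run:
```python
from h import *
p=r.current_tool_pos(); r.move_linear([p[0],p[1],.3],vel=.2); r.set_joints([-1.4,.351,1.652,0,1.139,-.085]); r.sleep(.3)
print(handles(xr=(.36,.7),yr=(.03,.4)).round(3)); print(handles(base=.056,xr=(.4,.7),yr=(-.4,-.05)).round(3))
im,W=cam("top"); cv2.imwrite("pics/top2.png",im["pixels"][100:340,120:520,::-1].repeat(2,0).repeat(2,1)); print(r.current_t())
```

```text
[[ 0.594  0.269 -0.104  0.11   0.025  0.091]
 [ 0.595  0.153 -0.109  0.11   0.023  0.091]
 [ 0.431  0.314 -0.104  0.112  0.024  0.091]]
[[ 0.613 -0.302  1.524  0.111  0.024  0.135]
 [ 0.513 -0.297  1.516  0.111  0.022  0.135]]
130.7833
```

View pics/top2.png

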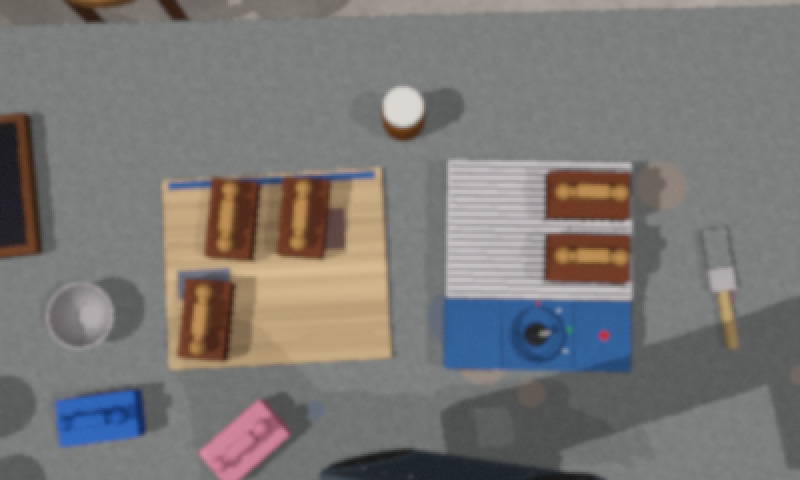

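Two blocks lie flat on the plate at (588,193) and (588,258) and three remain on the board. The pointer is at the green mark (569,329), and the jar, bowl and brush haven't moved.

```bash
python3 -c "
from cell import r
print(r.hand_in())"
```

```text
the job is handed in; nothing more can be done
None
```

The job is handed in: the two damp blocks (about 590 g and 555 g) lie side by side on the plate, the three lighter ones (about 450, 380 and 320 g, the 450 g one in the either-way band) lie on the board after tipping left doubt and I lifted each about 4 mm to weigh it, and the timer pointer is at the green mark (measured 1.405 rad).

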